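# Seat a die segment in the clamping fixture and lock it

### The arm

A 6-joint arm with a two-finger parallel gripper is mounted at the origin on a cart in front of the work surface, level with it; the furniture and walls round the work are solid. World frame = base frame: x ahead of the robot, y to its left, z up, the work surface at z = 0. Lengths are in mm, angles in rad, forces in N, time in s.
With the tool pointing down it reaches from about 300 to 775 mm from the base axis. Payload 14.6 kg.
Tool frame: the origin (TCP) lies between the finger pads; the fingertips stand 22 mm ahead of it and the grasp point (between the pads) lies 3 mm ahead of it (finger_overhang is the distance from the TCP to the fingertips, in mm); z points along the fingers, y is the direction in which the jaws open and shut (so a half turn about z gives the same grasp; the last joint's range is limited). The gripper opens to 94 mm and grips with 3 to 60 N. Pads are 16 mm wide; open, the fingers measure 119 mm over their backs; the gripper's body (75 mm by 177 mm) begins 78 mm behind the grasp point.
Start: joints at [-1.211, 0.3, 1.521, -0, 1.321, -0.067], TCP at [227.67, -500.655, 227.446] pointing down, gripper open.
Joint ranges: [-3.03, 3.03], [-0.79, 2.21], [0.23, 2.52], [-1.04, 4.18], [0, 3.07], [-2.55, 2.55]. Speed limits (rad/s): [2.22, 2.22, 2.57, 3.14, 3.14, 3.14].

### API

Orientations are given as [roll, pitch, yaw] about the fixed x, y, z axes, in that order (R = Rz(yaw) Ry(pitch) Rx(roll)).
In Python, from cell import * gives the robot as it stands.
- The arm moves only by the tool jog_arm, never from a script. Its argument "increments" is a list of rows, each a list of 7 numbers: the shift along the tool's x, y, z in cm, then the turn, a rotation vector about the tool's x, y, z in degrees, then the finger opening in cm, from 0 to 9.4. In form: [[x, y, z, wx, wy, wz, grip], ...]. A call has 1 to 20 rows; each row shifts and turns the commanded pose from where the row before left it, along the tool's axes as they then stand; what a row does not reach is not made up. A row lasts 1/8 s, in which the tool goes at most 62.5 mm and 10.7 degrees, less where a joint would pass 70% of its speed; a pose out of reach is approached as far as the arm can. A call is refused whole if a number of a shift passes 6.25 or a number of a turn 10.7, either way. A call with a gripper value outside its range is refused whole. The fingers move at their own pace and stop on an object; "squeeze" is the grip in N (left out, the last holds). Time passes only in rows, so rows that do not move let the fingers close. It gives the time, the measured TCP pose, the force and the opening at its end, in the units of the state.
- read_state(): the state, without advancing time (a new reading comes with each control period).
- camera(name): name is "side" or "top"; returns a dict with "image" (384x512x3 uint8, red, green, blue), "K" (3x3 intrinsics, pixels), "k1" (the pictures are not rectified: a ray, as slopes to the right and down, at radius r is drawn at 1 + k1 r^2 times it, then the intrinsics apply), "rvec" (rotation vector, rad) and "tvec" (3), from world to camera coordinates, as OpenCV has them. Camera axes: x right, y down, z forward; pixel columns grow to the right and rows downward; lengths in mm; the calibration is good to about 2 mm. A picture is of the moment at which its call begins. There is no depth.
- sign_off(): hands the job in, once; it reports no verdict.
Trained networks look in a picture, given as the dict that the camera call returned (one of the last four; its "shot" number tells which), for a name from the list of things; names that differ only in an ending like _2 or _b are one class to them, and where a whole thing is asked for, a point or a joint stands for the part that bears it (a point fixed in the world has none). Each returns a list of dicts, best first, with "conf" (0 to 1); they miss things now and then, are a little off and sometimes report something else, mostly with a low value. They report only what shows in the picture. A call takes as long as a camera call.
- recognise(picture, name): "centre" ([x, y, z] in mm, in the coordinates of the camera as it stood for that picture, good to about 4 mm: the middle of the surface that is visible of it).
- regions_of(picture, name): "mask" (384x512 bool, what is visible of it).
The state is a dict: "clock": time; "joints": joint angles; "qd": joint speeds; "effort": joint torques, N m; "eef_pos": TCP position; "eef_rot": TCP orientation; "wrist_force": force on the tool from outside, world axes, zero at the start; "moment": the same for the moment, N m; "finger_gap": finger opening in mm.
Only numpy, scipy, OpenCV 4.12 (cv2) and the standard library are available. Lean on these libraries where they do the work, as an engineer would, in place of code of your own. Each camera call takes 0.05 s, during which the arm holds its last target.

### The job

Clamp the black die segment that lies on the fixture plate, ready for machining: with a fingertip push it gently home against all three locating pins, then push the steel strap round over it until the strap meets its stop pin, then push the red lever clockwise until it stops, so that the pad holds the segment down. Do not pinch, pick up or tip the segment, and leave the other things on the bench where they are.

Things in the scene. Friction and masses are not known exactly. Their poses are not given: they have to be found in the camera images.
- fixture: aluminium plate 120 x 180 x 16 mm, fixed to the bench; its place and yaw vary. Origin: centre of its underside; x and y along its 120 and 180 mm edges, z up. Corner screw heads rise 2 mm above the plate; a 9 mm steel stop pin for the strap stands at (x, y) = (14.6, 20) mm, up to z = 57 mm
- nest_home (a point): where the segment's centre must come, at (0, -30, 26) mm on the fixture, same axes; the segment's long side lies along y. Steel pins 10 mm in diameter, 13 mm above the plate, stand at (16, -14), (16, 14) and (0, 28) mm from this point: the segment is pushed in +x on its long side onto the two pins and in +y on its end onto the single pin
- segment_centre (a point): centre (half-way up) of the loose black steel die segment, 22 x 46 x 20 mm (its x, y, z axes), about 0.16 kg, with two low screw heads on top. It starts flat on the plate about 1 to 2 cm short of home in both x and y, turned by up to 0.2 rad from the fixture's axes
- die_segment: the same die segment as a body; origin under its centre. Its own axes are turned 40 degrees from the block's sides: use segment_centre for its direction
- clamp_post (a point): point on the vertical axis of the clamp post, at (0, 50) mm on the fixture, at the plate's top (z = 16 mm). The strap and, above it, the red lever turn about this axis
- strap (a joint): angle of the dark steel strap about the post, rad: 0 = over the segment against the stop pin, pointing to fixture -y; it grows to 1.9 as the strap swings clockwise (from above) away from the segment, pointing to fixture -x at 1.57. Light friction (0.05 N m); it stays where it is left
- strap_end (a point): middle of the strap's rounded nose, 80 mm from the post axis, half-way up the strap. The strap is a straight bar 20 mm wide, underside 45 mm and top 59 mm above the bench; a thin 8 mm spindle stands on the nose up to 74 mm
- clamp_pad: round amber rubber pad, 15 mm across, under the strap's nose (origin: middle of its underside). With the lever slack it is 39 mm above the bench, 3 mm above the segment's top; it is soft (about 5 N per mm), and turning the lever tight presses it on the segment with about 10 N
- lever (a joint): angle of the red lever about the post, rad: 0 = slack, pointing 100 degrees anticlockwise from fixture x (about fixture +y); it grows clockwise (from above) to the stop at 1.8 = tight, pointing to fixture +x. Turning it lowers strap, pad and lever 2.9 mm per rad (5 mm in all). Friction 0.22 N m (about 4 N at its end); it stays where it is left
- lever_end (a point): centre of the 16 mm ball at the lever's free end, 64 mm from the post axis, 80 mm above the bench when slack. The arm is a round bar 12 mm thick that rises slightly from the hub (25 mm across, 62 to 83 mm above the bench): its middle line is 75 mm high at 22 mm from the axis and 79 mm high at 50 mm
- white_segment: bystander: white metal block 24 x 24 x 32 mm, origin under its centre
- black_segment: bystander: black die segment 25 x 36 x 20 mm lying on the bench, not on the fixture; origin under its centre
- loupe: bystander: black eye loupe 34 x 34 x 26 mm, origin under its centre
- spare_wheel: bystander: knurled black feed wheel 45 mm across, 18 mm high with a white hub, origin under its centre
- caliper: bystander: digital caliper 240 x 76 x 12 mm, origin under its centre
- driver_red: bystander: screwdriver with a red handle, 200 mm long, 25 mm thick, origin under its centre

How it is judged:
By the outcome, as a careful person would: the job done as asked, in the order asked, and still so for the second after the job is handed in, with the robot touching nothing.
It also fails if it takes over 70 s, if anything falls off the work surface, if the arm or the gripper's body presses on something with over 40 N, if the wrist force passes 120 N, or if a joint passes its speed limit or range.

## Working session

There is one attempt and no reset: what is moved stays moved. The work goes in short steps, Python scripts to look and compute and a tool call to move; the robot and the scene stay as the last step left them, time stands still between calls to the robot, and variables do not carry over. Pictures are saved under pics/ and viewed, and the job is handed in when it is done.

Besides the shell and the picture viewer there is one more tool, called after "Emit:" as a command line: name --pt "numbers of a row" for each row, then --argument value for the rest. jog_arm: Moves the arm, as the interface text tells. Its arguments: {"type":"object","properties":{"increments":{"type":"array"},"squeeze":{"type":"number"}},"required":["increments"]}

```bash
ls; mkdir -p pics
python3 - <<'E'
from cell import *
import cv2
s=read_state();print(s)
for n in("top","side"):
    p=camera(n);cv2.imwrite(f"pics/{n}0.png",p["image"][:,:,::-1]);print(n,p["K"],p["k1"],p["rvec"],p["tvec"])
    for t in("fixture","segment_centre","die_segment","clamp_post","strap","strap_end","clamp_pad","lever","lever_end","nest_home"):
        try:
            for r in recognise(p,t)[:2]: 
                R,_=cv2.Rodrigues(np.array(p["rvec"])) if 'np' in globals() else (None,None)
                import numpy
                R=cv2.Rodrigues(numpy.array(p["rvec"],float))[0]
                print(t,round(r["conf"],2),(R.T@(numpy.array(r["centre"])-numpy.array(p["tvec"]))).round(1))
        except Exception as e: print(t,e)
E
```

```text
pics
{'clock': 0.0, 'joints': array([-1.21056884e+00,  3.00457006e-01,  1.52157236e+00, -7.87513113e-06,
        1.32067432e+00, -6.66263136e-02]), 'qd': array([-0.00143598, -0.00161283,  0.00136865, -0.00091144,  0.0008046 ,
       -0.00031857]), 'effort': array([-1.19651755e-03, -5.31803727e+01, -3.52734661e+01,  7.07949582e-02,
        2.44173640e-02, -1.04393084e-04]), 'eef_pos': array([ 227.60677658, -500.44412243,  226.89773015]), 'eef_rot': array([-3.14048357e+00, -6.63585259e-05,  4.26855716e-01]), 'wrist_force': array([-0.54617645, -0.71850532, -0.10491188]), 'moment': array([ 0.01721827, -0.02297797,  0.01215579]), 'finger_gap': 93.93191316765777}
top [[349.45740666   0.         259.33415542]
 [  0.         349.45740666 188.06702802]
 [  0.           0.           1.        ]] -0.05282918711129227 [ 2.14881681 -2.19494852  0.1540698 ] [  39.78318746  589.72379555 1090.09793274]
fixture 0.55 [590.1 -76.3  14.9]
die_segment 0.59 [ 595.3 -126.    37.4]
clamp_post 0.85 [596.4 -77.   17. ]
strap_end 0.66 [538.3 -58.7  53.3]
nest_home 0.88 [587.9 -77.7  14.1]
side [[431.0971937    0.         259.88663028]
 [  0.         431.0971937  194.06799452]
 [  0.           0.           1.        ]] 0.04542980755497357 [ 0.24139395 -2.6275038   1.52505843] [ 578.9945532    91.64698126 1381.59303991]
fixture 0.56 [581.8 -40.7  21.4]
fixture 0.25 [478.6 359.7  21.6]
clamp_post 0.71 [578.7 -42.   17.7]
strap 0.52 [535.6 -46.6  58.7]
strap_end 0.64 [535.8 -53.4  54.4]
clamp_pad 0.4 [ 706.1 -347.3   10.8]
lever 0.39 [574.1 -22.3  86.7]
lever_end 0.59 [571.  -23.6  81.5]
lever_end 0.55 [656.1 458.4  16.8]
nest_home 0.57 [583.5 -47.2  12.8]
```

View pics/top0.png

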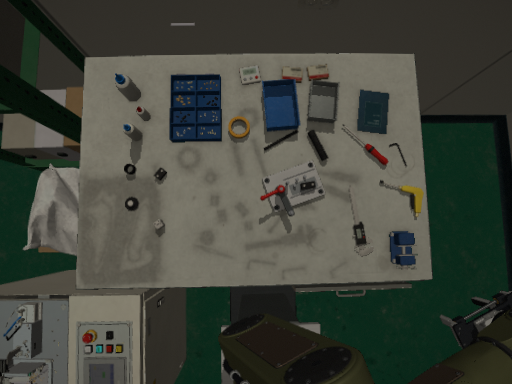

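View pics/side0.png

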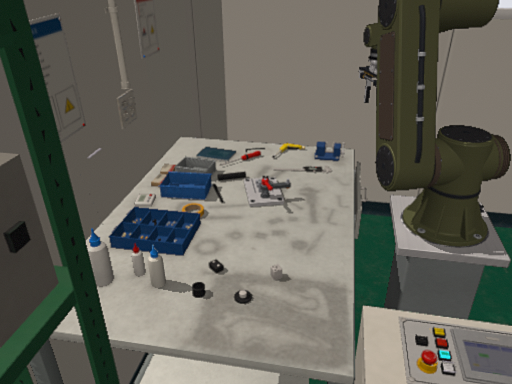

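Run:
```python
import cv2
a=cv2.imread("pics/top0.png")[120:250,200:330];cv2.imwrite("pics/topc.png",cv2.resize(a,None,fx=4.5,fy=4.5,interpolation=cv2.INTER_CUBIC))
a=cv2.imread("pics/side0.png")
cv2.imwrite("pics/sidec.png",cv2.resize(a[140:270,180:350],None,fx=4.5,fy=4.5,interpolation=cv2.INTER_CUBIC))
```

```text
(no output)
```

View pics/topc.png

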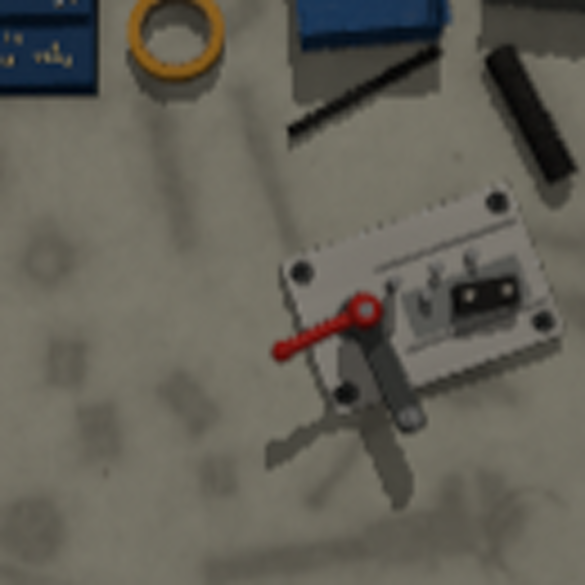

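View pics/sidec.png

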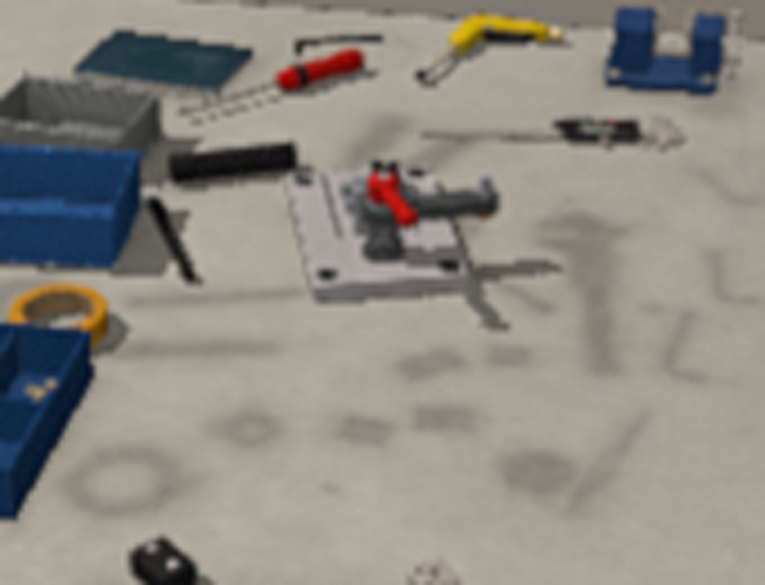

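Top view: the plate is near the centre, with screws at about (267,180), (310,165), (320,191) and (277,207). The lever points left, with its ball at (262,198). The strap points down, nose at (291,212), and the black segment is at about (308,185). I'll fit these to subpixel.

```bash
cat > h.py <<'E'
import numpy as np,cv2
from cell import *
def pose(p): return cv2.Rodrigues(np.array(p["rvec"],float))[0],np.array(p["tvec"],float).ravel()
def proj(p,X):
    R,t=pose(p);X=np.atleast_2d(X).astype(float);d=np.array([p["k1"],0,0,0,0.])
    return cv2.projectPoints(X,R,t,np.array(p["K"]),d)[0].reshape(-1,2)
def toZ(p,uv,z):
    R,t=pose(p);uv=np.array(uv,float).reshape(-1,1,2)
    n=cv2.undistortPoints(uv,np.array(p["K"]),np.array([p["k1"],0,0,0,0.])).reshape(-1,2)
    d=np.c_[n,np.ones(len(n))]@R; c=-R.T@t
    return c+d*((z-c[2])/d[:,2])[:,None]
def F(pose3,P):
    x,y,a=pose3;P=np.atleast_2d(P).astype(float);c,s=np.cos(a),np.sin(a)
    return np.c_[x+c*P[:,0]-s*P[:,1],y+s*P[:,0]+c*P[:,1],P[:,2]]
E
python3 - <<'E'
from h import *
p=camera("top")
pix=lambda c:(np.array(c)+.5)/4.5-.5+[200,120]
sc=toZ(p,pix([(302,272),(497,203),(543,321),(347,393)]),18); print(sc.round(1),sc.mean(0))
# order: (+x,+y),(+x,-y),(-x,-y),(-x,+y)
yv=sc[0]-sc[1]+sc[3]-sc[2];xv=sc[0]-sc[3]+sc[1]-sc[2]
print("yaw",np.arctan2(-yv[0],yv[1]),np.arctan2(xv[1],xv[0]),np.linalg.norm(yv)/2,np.linalg.norm(xv)/2)
yaw=np.arctan2(-yv[0],yv[1])
f=(*sc.mean(0)[:2],yaw)
hub=toZ(p,pix((366,310)),83)[0];ball=toZ(p,pix((281,352)),80)[0]
print("hub",hub,"pred",F(f,[0,50,83]),"ball",ball,"pred",F(f,[64*np.cos(1.745),50+64*np.sin(1.745),80]))
im=p["image"].copy()
S=8
big=cv2.resize(im[150:226,245:340],None,fx=S,fy=S,interpolation=cv2.INTER_CUBIC)[:,:,::-1].copy()
def dr(P,col):
    q=proj(p,F(f,P)); q=((q-[245,150]+.5)*S-.5).round().astype(int)
    cv2.polylines(big,[q.reshape(-1,1,2)],True,col,1)
dr([(60,90,16),(60,-90,16),(-60,-90,16),(-60,90,16)],(0,255,0))
c=[(np.cos(t),np.sin(t)) for t in np.linspace(0,6.28,20)]
for x,y in((16,-44),(16,-16),(0,-2)): dr([(x+5*a,y+5*b,29) for a,b in c],(255,255,0))
dr([(14.6+4.5*a,20+4.5*b,57) for a,b in c],(255,0,255))
dr([(12.5*a,50+12.5*b,83) for a,b in c],(255,0,0))
dr([(11,-7,36),(11,-53,36),(-11,-53,36),(-11,-7,36)],(0,255,255))
cv2.imwrite("pics/ov1.png",big)
E
```

```text
[[ 618.3    2.    18. ]
 [ 666.7 -142.6   18. ]
 [ 578.9 -172.9   18. ]
 [ 529.5  -28.3   18. ]] [598.35253256 -85.42952008  18.        ]
yaw 0.32608643798214015 0.33007734583531306 152.67933834430346 93.36127595014761
hub [582.03040903 -38.08430643  83.        ] pred [[582.33562451 -38.06435718  83.        ]] ball [554.63727797  20.72433588  80.        ] pred [[551.63609716  18.09202287  80.        ]]
```

View pics/ov1.png

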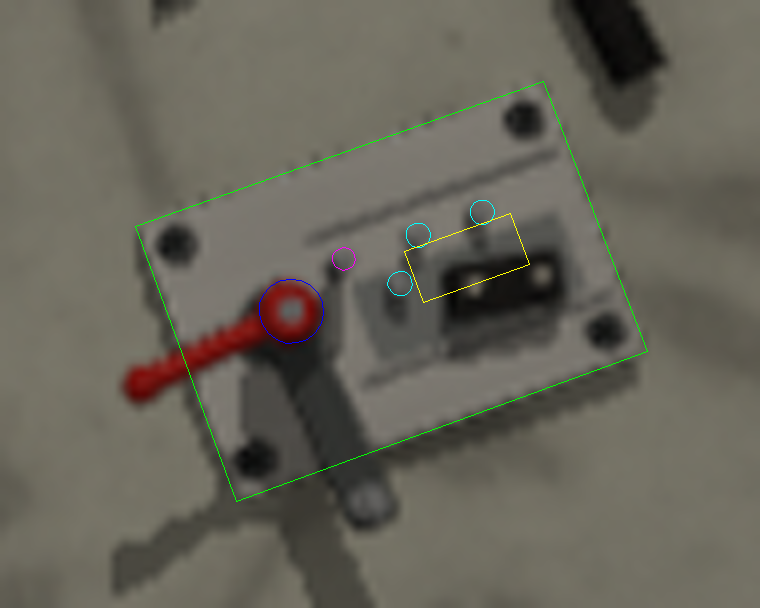

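Run:
```python
from h import *
p=camera("top")
f=(598.35,-85.43,.327)
pix=lambda c:(np.array(c)+.5)/8-.5+[245,150]
def toF(w):
    c,s=np.cos(f[2]),np.sin(f[2]);d=w[:,:2]-f[:2];return np.c_[c*d[:,0]+s*d[:,1],-s*d[:,0]+c*d[:,1]]
w=toZ(p,pix([(475,287),(543,273),(509,280)]),37);print(w,toF(w))
w=toF(toZ(p,pix([(443,265),(555,248),(562,300),(447,320)]),36));print(w,w.mean(0))
r=recognise(p,"die_segment")[:1]
m=regions_of(p,"die_segment")[0]["mask"];print(m.sum())
ys,xs=np.nonzero(m);print(cv2.minAreaRect(np.c_[xs,ys].astype(np.float32)))
n=toF(toZ(p,pix([(369,500)]),74));d=n[0]-[0,50];print("strap nose",n,"angle",3*np.pi/2-np.arctan2(d[1],d[0])%(2*np.pi),np.hypot(*d))
print("pins", toF(toZ(p,pix([(400,275)]),29)))
# start plan
for P in [(-60,-40),(0,-90),(-60,50)]: print(P,F(f,[*P,0]))
```

```text
[[ 595.79727206 -116.73296645   37.        ]
 [ 600.95041057 -144.53823635   37.        ]
 [ 598.37180649 -130.6236815    37.        ]] [[-12.47208017 -28.82428394]
 [-16.52315392 -56.81136439]
 [-14.49571533 -42.80588231]]
[[  0.36861843 -19.99502514]
 [ -8.59760394 -65.28734294]
 [-29.34228187 -60.33133046]
 [-21.07301852 -13.57289516]] [-14.66107148 -39.79664842]
96
((307.90997314453125, 185.3699951171875), (6.646804332733154, 14.424979209899902), 81.8698959350586)
strap nose [[-78.38698237  46.21971801]] angle 1.5226077716233766 78.4780831649527
pins [[ 3.03811218 -3.29968741]]
(-60, -40) [[ 554.37752506 -142.5826154     0.        ]]
(0, -90) [[ 627.25831027 -170.66091926    0.        ]]
(-60, 50) [[525.46921479 -57.35169615   0.        ]]
```

```bash
cat >> h.py <<'E'
f0=(598.35,-85.43,.327)
def where(f=f0):
    s=read_state();e=s["eef_pos"];c,sn=np.cos(f[2]),np.sin(f[2]);d=e[:2]-np.array(f[:2])
    w=s["wrist_force"]
    print("t%.2f"%s["clock"],"TCPfix",(c*d[0]+sn*d[1]).round(2),(-sn*d[0]+c*d[1]).round(2),"z",e[2].round(2),"rpy",s["eef_rot"].round(3),"Ffix",(c*w[0]+sn*w[1]).round(2),(-sn*w[0]+c*w[1]).round(2),w[2].round(2),"gap",round(s["finger_gap"],1),"j",s["joints"].round(2))
def need(P,yawrel=0,f=f0):
    s=read_state();e=s["eef_pos"];T=F(f,[P])[0]
    yaw=s["eef_rot"][2];dy=(f[2]+yawrel-yaw+np.pi)%(2*np.pi)-np.pi
    R=cv2.Rodrigues(np.array([0,0,f[2]+yawrel]))[0]@np.diag([1,-1,-1])
    print("turn wz deg",np.degrees(-dy).round(2),"then cm in tool(new yaw)",(R.T@(T-e)/10).round(2))
E
python3 - <<'E'
from h import *
where();need((-55,-38,140))
E
```

```text
t1.30 TCPfix -484.43 -274.17 z 227.46 rpy [3.142 0.    0.427] Ffix 0.58 -0.28 -0.15 gap 94.0 j [-1.21  0.3   1.52 -0.    1.32 -0.07]
turn wz deg 5.72 then cm in tool(new yaw) [ 42.94 -23.62   8.75]
```

Emit:
jog_arm --pt "0 0 0 0 0 5.72 0" --pt "1.8 -1.0 0 0 0 0 0" --pt "3.6 -2.0 0.7 0 0 0 0" --pt "3.6 -2.0 0.7 0 0 0 0" --pt "3.6 -2.0 0.7 0 0 0 0" --pt "3.6 -2.0 0.7 0 0 0 0" --pt "3.6 -2.0 0.7 0 0 0 0" --pt "3.6 -2.0 0.7 0 0 0 0" --pt "3.6 -2.0 0.7 0 0 0 0" --pt "3.6 -2.0 0.7 0 0 0 0" --pt "3.6 -2.0 0.7 0 0 0 0" --pt "3.6 -2.0 0.7 0 0 0 0" --pt "3.6 -2.0 0.7 0 0 0 0" --pt "1.54 -0.62 1.0 0 0 0 0" --pt "0 0 0 0 0 0 0" --pt "0 0 0 0 0 0 0"

```text
clock: 3.3
eef_pos: [557.9, -139.8, 140.7]
eef_rot: [3.142, 0.0, 0.327]
wrist_force: [-0.4, 0.1, 0.0]
finger_gap: 0.0
```

Run:
```python
from h import *
where();need((-55,-38,43))
p=camera("top");q=camera("side")
cv2.imwrite("pics/t1.png",cv2.resize(p["image"][140:236,240:345],None,fx=7,fy=6,interpolation=cv2.INTER_CUBIC)[:,:,::-1])
cv2.imwrite("pics/s1.png",cv2.resize(q["image"][130:230,200:320],None,fx=6,fy=6,interpolation=cv2.INTER_CUBIC)[:,:,::-1])
```

```text
t3.30 TCPfix -55.74 -38.46 z 140.68 rpy [3.142 0.    0.327] Ffix -0.39 0.19 0.03 gap 0.0 j [-0.31  0.44  1.54 -0.    1.16  0.94]
turn wz deg -0.02 then cm in tool(new yaw) [ 0.07 -0.05  9.77]
```

View pics/t1.png

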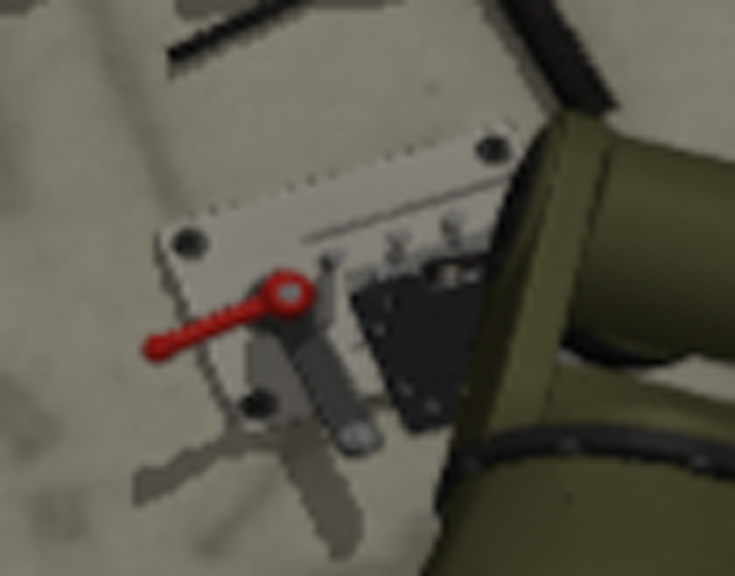

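View pics/s1.png

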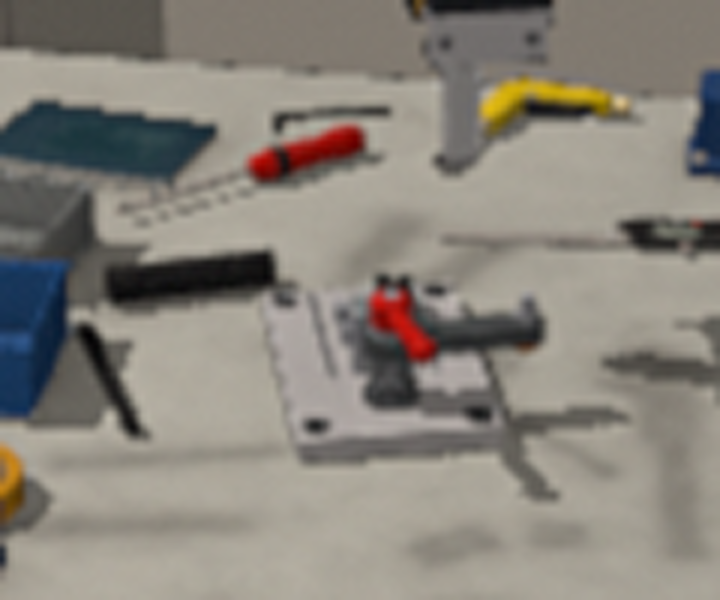

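Emit:
jog_arm --pt "0 0 2.5 0 0 0 0" --pt "0 0 2.5 0 0 0 0" --pt "0 0 2.5 0 0 0 0" --pt "0 0 1.5 0 0 0 0" --pt "0 0 0.7 0 0 0 0" --pt "0 0 0 0 0 0 0"

```text
clock: 4.15
eef_pos: [558.5, -139.3, 43.7]
eef_rot: [3.141, -0.0, 0.327]
wrist_force: [-0.4, 0.0, -0.1]
finger_gap: 0.5
```

Run:
```python
from h import *
where()
q=camera("side")
e=read_state()["eef_pos"]
c=F((e[0],e[1],.327),[(sx*8,sy*12.5,e[2]-22) for sx,sy in((1,1),(1,-1),(-1,-1),(-1,1))])
S=9;o=[235,130]
big=cv2.resize(q["image"][130:195,235:320],None,fx=S,fy=S,interpolation=cv2.INTER_CUBIC)[:,:,::-1].copy()
cv2.polylines(big,[((proj(q,c)-o+.5)*S).astype(int).reshape(-1,1,2)],True,(0,255,0),1)
c=F(f0,[(60,90,16),(60,-90,16),(-60,-90,16),(-60,90,16)])
cv2.polylines(big,[((proj(q,c)-o+.5)*S).astype(int).reshape(-1,1,2)],True,(0,0,255),1)
cv2.imwrite("pics/s2.png",big)
```

```text
t4.15 TCPfix -54.99 -38.18 z 43.69 rpy [ 3.141 -0.     0.327] Ffix -0.41 0.14 -0.15 gap 0.5 j [-0.31  0.57  1.6   0.    0.97  0.94]
```

View pics/s2.png

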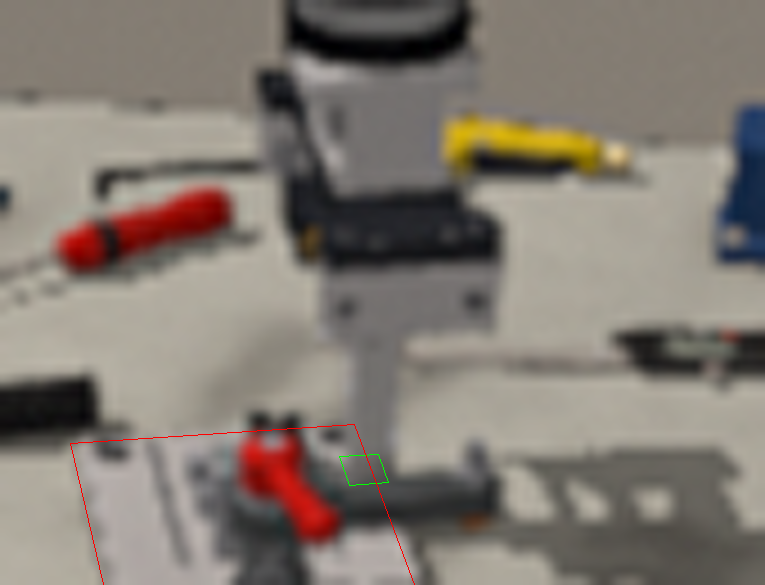

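Emit:
jog_arm --pt "0.7 0 0 0 0 0 0" --pt "0.5 0 0 0 0 0 0" --pt "0.2 0 0 0 0 0 0" --pt "0.2 0 0 0 0 0 0" --pt "0.2 0 0 0 0 0 0" --pt "0.2 0 0 0 0 0 0" --pt "0.2 0 0 0 0 0 0" --pt "0.2 0 0 0 0 0 0" --pt "0.2 0 0 0 0 0 0" --pt "0.2 0 0 0 0 0 0" --pt "0.2 0 0 0 0 0 0"

```text
clock: 5.58
eef_pos: [587.0, -129.4, 43.4]
eef_rot: [-3.142, 0.0, 0.327]
wrist_force: [-0.2, -1.1, 0.2]
finger_gap: 0.2
```

Run:
```python
from h import *
where()
```

```text
t5.58 TCPfix -24.88 -37.98 z 43.43 rpy [-3.142  0.     0.327] Ffix -0.48 -0.96 0.22 gap 0.2 j [-0.28  0.62  1.52 -0.    1.    0.97]
```

Emit:
jog_arm --pt "-1.5 0 0 0 0 0 0" --pt "-1.0 2.0 0 0 0 0 0" --pt "0 3.5 0 0 0 0 0" --pt "1.5 0.3 0 0 0 0 0" --pt "3.0 0 0 0 0 0 0" --pt "0.1 0 0 0 0 0 0" --pt "0 0 0 0 0 0 0"

```text
clock: 6.45
eef_pos: [624.9, -178.4, 43.2]
eef_rot: [-3.141, 0.0, 0.327]
wrist_force: [0.1, -0.7, 0.2]
finger_gap: 0.5
```

Run:
```python
from h import *
where()
p=camera("top");q=camera("side")
cv2.imwrite("pics/t3.png",cv2.resize(p["image"][140:236,240:345],None,fx=7,fy=6,interpolation=cv2.INTER_CUBIC)[:,:,::-1])
cv2.imwrite("pics/s3.png",cv2.resize(q["image"][130:200,220:320],None,fx=7,fy=7,interpolation=cv2.INTER_CUBIC)[:,:,::-1])
```

```text
t6.45 TCPfix -4.66 -96.57 z 43.15 rpy [-3.141  0.     0.327] Ffix -0.12 -0.65 0.25 gap 0.5 j [-0.33  0.71  1.36 -0.    1.07  0.91]
```

View pics/t3.png

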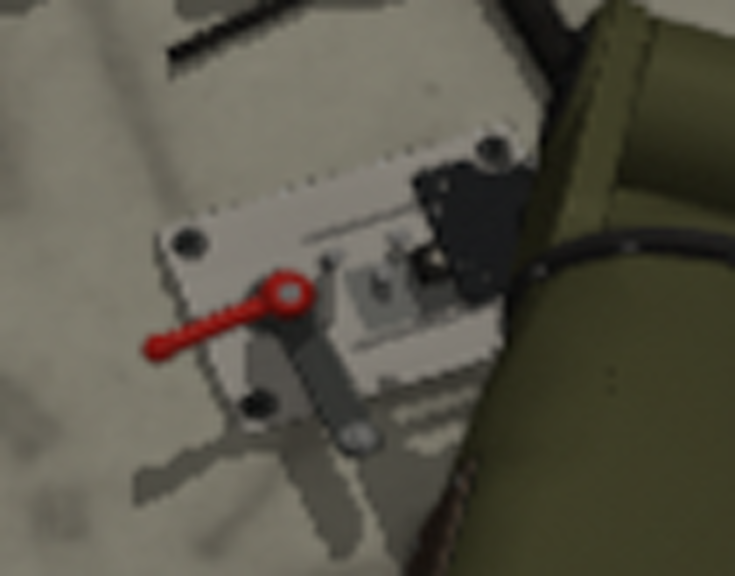

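View pics/s3.png

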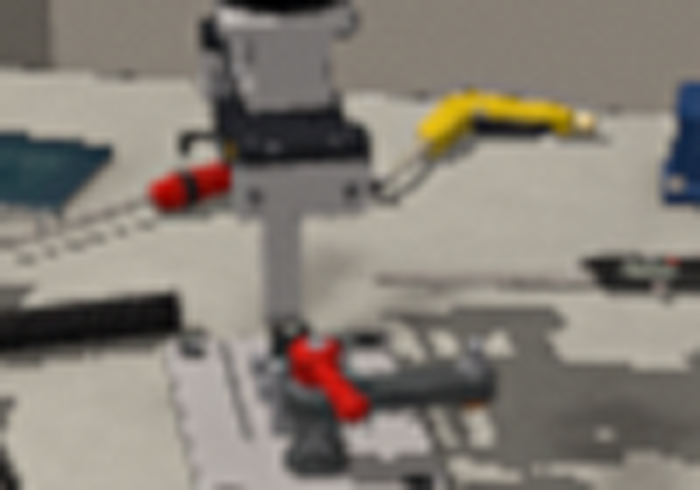

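Emit:
jog_arm --pt "0 -0.7 0 0 0 0 0" --pt "0 -0.5 0 0 0 0 0" --pt "0 -0.2 0 0 0 0 0" --pt "0 -0.2 0 0 0 0 0" --pt "0 -0.2 0 0 0 0 0" --pt "0 -0.2 0 0 0 0 0" --pt "0 -0.2 0 0 0 0 0" --pt "0 -0.2 0 0 0 0 0" --pt "0 -0.2 0 0 0 0 0" --pt "0 -0.2 0 0 0 0 0"

```text
clock: 7.8
eef_pos: [616.3, -151.0, 43.4]
eef_rot: [-3.142, 0.0, 0.327]
wrist_force: [-0.1, -1.9, -0.1]
finger_gap: 0.3
```

Run:
```python
from h import *
where()
```

```text
t7.80 TCPfix -4.02 -67.84 z 43.42 rpy [-3.142  0.     0.327] Ffix -0.72 -1.71 -0.08 gap 0.3 j [-0.3   0.68  1.42  0.    1.05  0.95]
```

Fine steps until the end pin is felt.

Emit:
jog_arm --pt "0 -0.05 0 0 0 0 0" --pt "0 -0.05 0 0 0 0 0" --pt "0 0 0 0 0 0 0"

```text
clock: 8.18
eef_pos: [616.1, -150.1, 43.4]
eef_rot: [-3.141, 0.0, 0.327]
wrist_force: [-0.1, 0.3, 0.9]
finger_gap: 0.5
```

Emit:
jog_arm --pt "0 -0.05 0 0 0 0 0" --pt "0 -0.05 0 0 0 0 0" --pt "0 0 0 0 0 0 0"

```text
clock: 8.55
eef_pos: [615.7, -149.2, 43.5]
eef_rot: [3.142, -0.0, 0.327]
wrist_force: [0.9, -0.2, -0.2]
finger_gap: 0.5
```

Emit:
jog_arm --pt "0 -0.05 0 0 0 0 0" --pt "0 -0.05 0 0 0 0 0"

```text
clock: 8.8
eef_pos: [615.7, -148.9, 43.8]
eef_rot: [3.14, -0.001, 0.327]
wrist_force: [2.6, -6.9, 0.4]
finger_gap: 0.8
```

Emit:
jog_arm --pt "0 -0.05 0 0 0 0 0" --pt "0 -0.05 0 0 0 0 0"

```text
clock: 9.05
eef_pos: [615.8, -148.7, 44.2]
eef_rot: [3.139, -0.001, 0.327]
wrist_force: [3.3, -11.5, 2.3]
finger_gap: 0.7
```

Run:
```python
from h import *
where()
p=camera("top")
cv2.imwrite("pics/t4.png",cv2.resize(p["image"][150:226,245:340],None,fx=8,fy=8,interpolation=cv2.INTER_CUBIC)[:,:,::-1])
where()
```

```text
t9.05 TCPfix -3.83 -65.48 z 44.19 rpy [ 3.139e+00 -1.000e-03  3.270e-01] Ffix -0.54 -11.97 2.26 gap 0.7 j [-0.29  0.67  1.42 -0.    1.04  0.95]
t9.10 TCPfix -3.81 -65.45 z 44.21 rpy [ 3.139e+00 -1.000e-03  3.270e-01] Ffix -1.35 -9.84 0.98 gap 0.3 j [-0.29  0.67  1.42 -0.    1.04  0.95]
```

View pics/t4.png

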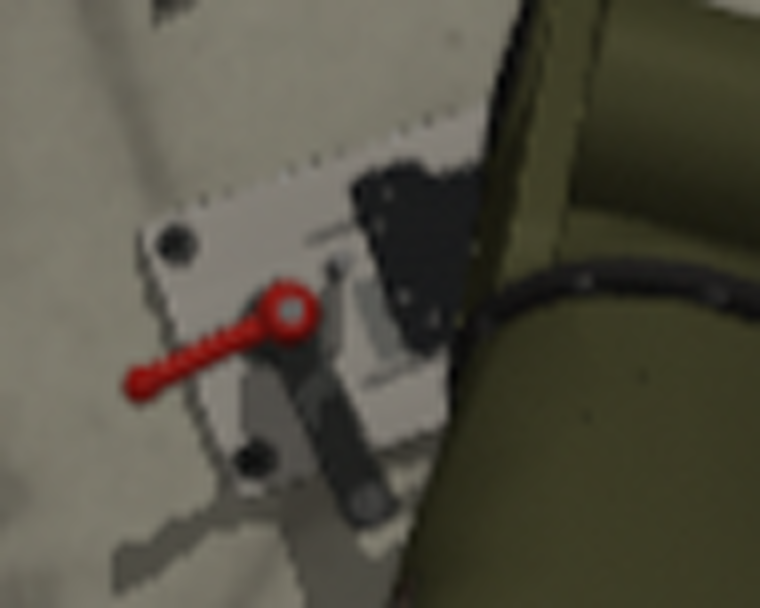

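Emit:
jog_arm --pt "0 1.0 0 0 0 0 0" --pt "-1.0 1.5 0 0 0 0 0" --pt "-3.0 0 0 0 0 0 0" --pt "0 -3.0 0 0 0 0 0" --pt "0 -3.0 0 0 0 0 0" --pt "0 0 0 0 0 0 0"

```text
clock: 9.85
eef_pos: [565.4, -126.4, 43.4]
eef_rot: [-3.141, 0.001, 0.328]
wrist_force: [-0.2, -0.1, 0.1]
finger_gap: 0.5
```

Run:
```python
from h import *
where();need((-24,-30,43))
```

```text
t9.85 TCPfix -44.41 -28.2 z 43.43 rpy [-3.141e+00  1.000e-03  3.280e-01] Ffix -0.19 -0.07 0.06 gap 0.5 j [-0.28  0.58  1.59  0.    0.98  0.96]
turn wz deg 0.07 then cm in tool(new yaw) [2.04 0.18 0.04]
```

Emit:
jog_arm --pt "0.7 0.2 0 0 0 0 0" --pt "0.7 0 0 0 0 0 0" --pt "0.2 0 0 0 0 0 0" --pt "0.2 0 0 0 0 0 0" --pt "0.2 0 0 0 0 0 0" --pt "0.2 0 0 0 0 0 0" --pt "0.1 0 0 0 0 0 0"

```text
clock: 10.72
eef_pos: [587.7, -121.8, 43.3]
eef_rot: [-3.141, 0.002, 0.327]
wrist_force: [-11.2, -3.6, 5.8]
finger_gap: 0.8
```

Emit:
jog_arm --pt "0.05 0 0 0 0 0 0" --pt "0.05 0 0 0 0 0 0" --pt "0.05 0 0 0 0 0 0" --pt "0 0 0 0 0 0 0"

```text
clock: 11.22
eef_pos: [587.9, -121.7, 43.4]
eef_rot: [-3.14, 0.005, 0.327]
wrist_force: [-17.7, -6.3, 10.5]
finger_gap: 0.5
```

Run:
```python
from h import *
where()
```

```text
t11.22 TCPfix -21.6 -31.01 z 43.37 rpy [-3.14   0.005  0.327] Ffix -18.82 -0.27 10.5 gap 0.5 j [-0.26  0.62  1.52 -0.    1.01  0.98]
```

Emit:
jog_arm --pt "-0.5 0 0 0 0 0 0" --pt "-2.0 0 0 0 0 0 0" --pt "-4.0 0 -1.0 0 0 0 0" --pt "-5.0 0 -3.0 0 0 0 0" --pt "-5.0 0 -3.0 0 0 0 0" --pt "-4.0 4 -2 0 0 0 0" --pt "0 5 0 0 0 0 0" --pt "0 5 0 0 0 0 0" --pt "0 0 0 0 0 0 0"

```text
clock: 12.35
eef_pos: [440.9, -321.7, 133.1]
eef_rot: [3.141, -0.0, 0.325]
wrist_force: [-0.3, 0.6, 0.2]
finger_gap: 0.5
```

```bash
cat > ov.py <<'E'
from h import *
def ov(name,f=f0):
    p=camera("top")
    S=8
    big=cv2.resize(p["image"][150:226,245:340],None,fx=S,fy=S,interpolation=cv2.INTER_CUBIC)[:,:,::-1].copy()
    raw=big.copy()
    def dr(P,col):
        q=proj(p,F(f,P)); q=((q-[245,150]+.5)*S-.5).round().astype(int)
        cv2.polylines(big,[q.reshape(-1,1,2)],True,col,1)
    c=[(np.cos(t),np.sin(t)) for t in np.linspace(0,6.28,20)]
    for x,y in((16,-44),(16,-16),(0,-2)): dr([(x+5*a,y+5*b,29) for a,b in c],(255,255,0))
    dr([(14.6+4.5*a,20+4.5*b,57) for a,b in c],(255,0,255))
    dr([(11,-7,36),(11,-53,36),(-11,-53,36),(-11,-7,36)],(0,255,255))
    cv2.imwrite(f"pics/{name}r.png",raw);cv2.imwrite(f"pics/{name}.png",big)
    return p
E
python3 - <<'E'
from ov import *
where();ov("ov5")
E
```

```text
t12.35 TCPfix -225.0 -173.14 z 133.13 rpy [ 3.141 -0.     0.325] Ffix -0.12 0.63 0.22 gap 0.5 j [-0.7   0.39  1.64  0.    1.12  0.55]
```

View pics/ov5r.png

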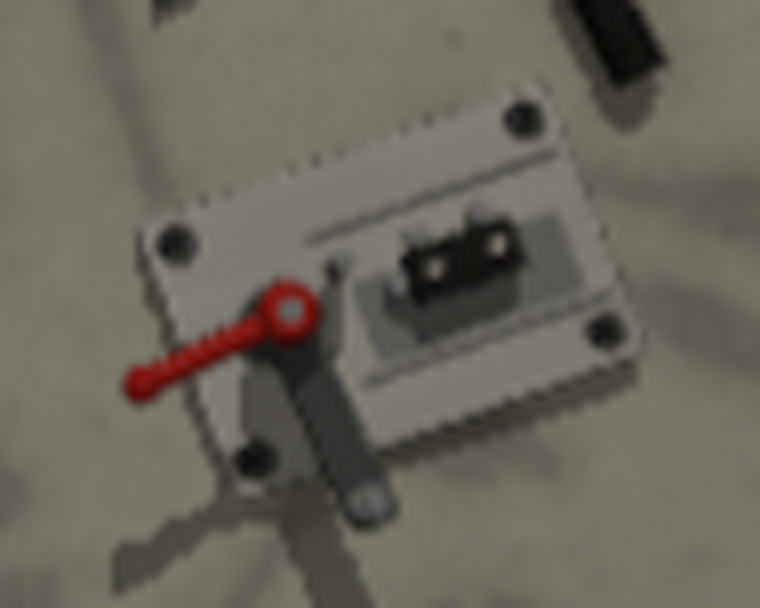

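View pics/ov5.png

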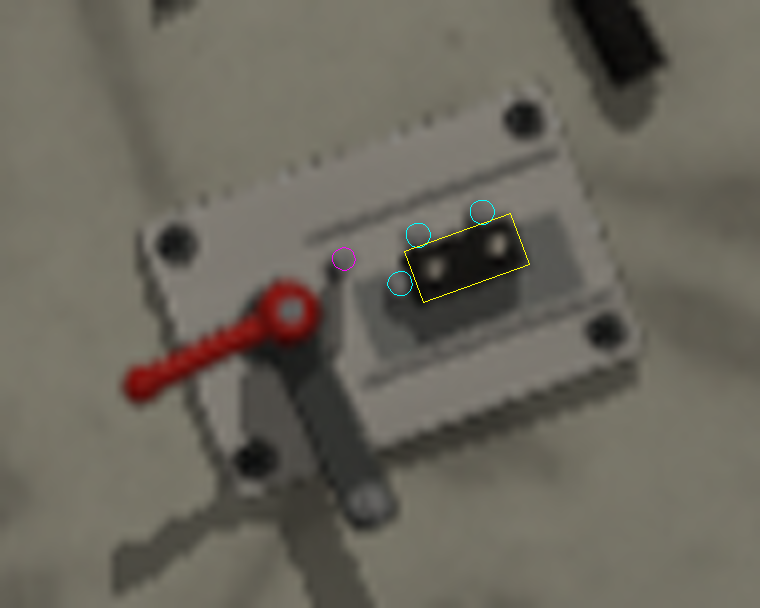

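Run:
```python
from ov import *
f=f0
p=camera("top")
pix=lambda c:(np.array(c)+.5)/8-.5+[245,150]
def toF(w):
    c,s=np.cos(f[2]),np.sin(f[2]);d=w[:,:2]-f[:2];return np.c_[c*d[:,0]+s*d[:,1],-s*d[:,0]+c*d[:,1]]
# refined bright centroids
g=cv2.cvtColor(p["image"],cv2.COLOR_RGB2GRAY).astype(float)
for u,v in((434,268),(498,245)):
    x,y=pix((u,v)).round().astype(int); w=g[y-1:y+2,x-1:x+2]; w=w-w.min()
    yy,xx=np.mgrid[y-1:y+2,x-1:x+2]; c=((w*xx).sum()/w.sum(),(w*yy).sum()/w.sum()); print(c,toF(toZ(p,[c],37)))
need((-55,-70,140))
```

```text
(np.float64(298.8831168831169), np.float64(183.03896103896105)) [[  0.38086166 -16.19675388]]
(np.float64(306.78635014836794), np.float64(180.02967359050444)) [[  0.84384019 -43.81457421]]
turn wz deg -0.03 then cm in tool(new yaw) [ 16.96 -10.06  -0.69]
```

Emit:
jog_arm --pt "4 0 0 0 0 0 0" --pt "5 0 0 0 0 0 0" --pt "5 0 0 0 0 0 0" --pt "5 0 0 0 0 0 0" --pt "3.0 -4 2.5 0 0 0 0" --pt "0.5 -4 2.5 0 0 0 0" --pt "0 0 2.0 0 0 0 0" --pt "0 0 1.8 0 0 0 0" --pt "0 0 0 0 0 0 0" --pt "0 0 0 0 0 0 0"

```text
clock: 13.7
eef_pos: [628.3, -172.3, 46.2]
eef_rot: [3.141, -0.001, 0.326]
wrist_force: [0.0, -0.1, -0.9]
finger_gap: 0.6
```

Run:
```python
from h import *
where();need((0,-66.5,43))
```

```text
t13.70 TCPfix 0.5 -91.89 z 46.19 rpy [ 3.141e+00 -1.000e-03  3.260e-01] Ffix -0.01 -0.08 -0.88 gap 0.6 j [-0.32  0.71  1.36 -0.    1.07  0.92]
turn wz deg -0.06 then cm in tool(new yaw) [-0.05 -2.54  0.32]
```

Emit:
jog_arm --pt "0 -1.0 0.2 0 0 0 0" --pt "0 -0.8 0.1 0 0 0 0" --pt "0 -0.2 0 0 0 0 0" --pt "0 -0.2 0 0 0 0 0" --pt "0 -0.1 0 0 0 0 0" --pt "0 -0.1 0 0 0 0 0" --pt "0 -0.1 0 0 0 0 0" --pt "0 -0.05 0 0 0 0 0"

```text
clock: 14.7
eef_pos: [620.0, -147.6, 42.6]
eef_rot: [3.141, -0.0, 0.327]
wrist_force: [0.4, -4.3, 0.3]
finger_gap: 0.6
```

Run:
```python
from h import *
where()
```

```text
t14.70 TCPfix 0.51 -65.86 z 42.57 rpy [ 3.141 -0.     0.327] Ffix -1.0 -4.18 0.27 gap 0.6 j [-0.29  0.69  1.41 -0.    1.05  0.95]
```

Emit:
jog_arm --pt "0 0.3 0 0 0 0 0" --pt "0 1.2 0 0 0 0 0" --pt "-1.5 1.5 0 0 0 0 0" --pt "-3.5 0 0 0 0 0 0" --pt "0 -3.0 0 0 0 0 0" --pt "0 -3.1 0 0 0 0 0" --pt "0.8 0 0 0 0 0 0" --pt "0.8 0 0 0 0 0 0" --pt "0.4 0 0 0 0 0 0" --pt "0.2 0 0 0 0 0 0" --pt "0.1 0 0 0 0 0 0" --pt "0.1 0 0 0 0 0 0"

```text
clock: 16.2
eef_pos: [585.2, -126.4, 42.4]
eef_rot: [-3.142, 0.0, 0.327]
wrist_force: [0.2, 0.1, 0.2]
finger_gap: 0.3
```

Run:
```python
from h import *
where()
```

```text
t16.20 TCPfix -25.55 -34.55 z 42.38 rpy [-3.142  0.     0.327] Ffix 0.27 0.05 0.24 gap 0.3 j [-0.27  0.61  1.53 -0.    1.    0.97]
```

Emit:
jog_arm --pt "0.1 -0.3 0 0 0 0 0" --pt "0.1 0 0 0 0 0 0" --pt "0.1 0 0 0 0 0 0" --pt "0.05 0 0 0 0 0 0" --pt "0.05 0 0 0 0 0 0"

```text
clock: 16.82
eef_pos: [587.7, -122.3, 42.5]
eef_rot: [-3.141, 0.001, 0.327]
wrist_force: [-7.0, -2.7, 4.5]
finger_gap: 0.6
```

Run:
```python
from h import *
where()
```

```text
t16.82 TCPfix -21.92 -31.49 z 42.46 rpy [-3.141e+00  1.000e-03  3.270e-01] Ffix -7.44 -0.29 4.47 gap 0.6 j [-0.27  0.62  1.53 -0.    1.    0.98]
```

Emit:
jog_arm --pt "-0.5 0 0 0 0 0 0" --pt "-1.5 0 0 0 0 0 0" --pt "-1.9 0 -1 0 0 0 0" --pt "0 0 -4 0 0 0 0" --pt "0 0 -4 0 0 0 0" --pt "0 -2 -1 0 0 0 0" --pt "0 -4 0 0 0 0 0" --pt "0 -4 0 0 0 0 0" --pt "0 -1.2 0 0 0 0 0" --pt "0 0 0 0 0 0 0" --pt "0 0 0 0 0 0 0"

```text
clock: 18.2
eef_pos: [515.4, -29.3, 142.2]
eef_rot: [3.142, 0.0, 0.326]
wrist_force: [0.6, 0.1, -0.3]
finger_gap: -0.3
```

Run:
```python
from h import *
where();need((-58,84,71))
```

```text
t18.20 TCPfix -60.55 79.82 z 142.2 rpy [3.142 0.    0.326] Ffix 0.57 -0.06 -0.32 gap -0.3 j [-0.13  0.31  1.71 -0.    1.11  1.12]
turn wz deg -0.03 then cm in tool(new yaw) [ 0.25 -0.42  7.12]
```

Emit:
jog_arm --pt "0.2 -0.4 2 0 0 0 0" --pt "0 0 2.5 0 0 0 0" --pt "0 0 1.6 0 0 0 0" --pt "0 0 1.0 0 0 0 0" --pt "0 0 0 0 0 0 0"

```text
clock: 18.82
eef_pos: [515.8, -24.4, 71.1]
eef_rot: [-3.141, 0.001, 0.327]
wrist_force: [-0.1, 0.2, 0.2]
finger_gap: 0.6
```

Run:
```python
from h import *
where()
q=camera("side")
cv2.imwrite("pics/s6.png",cv2.resize(q["image"][130:200,220:320],None,fx=7,fy=7,interpolation=cv2.INTER_CUBIC)[:,:,::-1])
```

```text
t18.82 TCPfix -58.61 84.34 z 71.13 rpy [-3.141e+00  1.000e-03  3.270e-01] Ffix -0.02 0.24 0.18 gap 0.6 j [-0.12  0.42  1.76  0.    0.96  1.13]
```

View pics/s6.png

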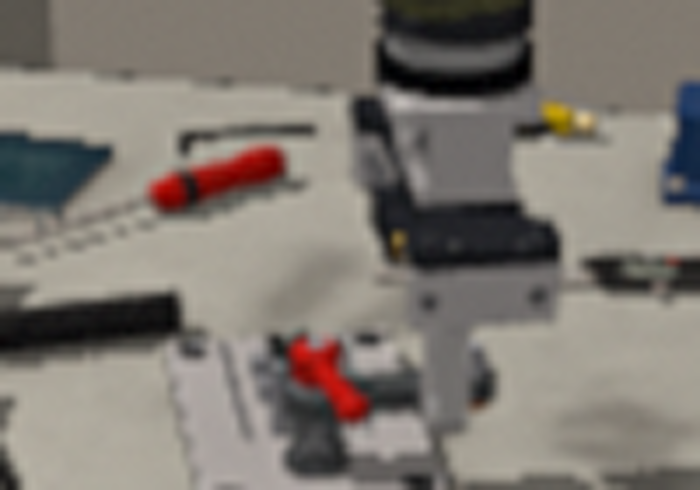

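Emit:
jog_arm --pt "0 0.5 0 0 0 -3 0" --pt "0 0.4 0 0 0 0 0" --pt "-0.18 0.51 0 0 0 -5 0" --pt "-0.18 0.51 0 0 0 -5 0" --pt "-0.18 0.51 0 0 0 -5 0" --pt "-0.18 0.51 0 0 0 -5 0" --pt "-0.18 0.51 0 0 0 -5 0" --pt "-0.18 0.51 0 0 0 -5 0" --pt "-0.18 0.51 0 0 0 -5 0" --pt "-0.18 0.51 0 0 0 -5 0"

```text
clock: 20.12
eef_pos: [533.4, -72.9, 71.9]
eef_rot: [3.141, 0.0, 1.079]
wrist_force: [-1.9, -0.7, 1.1]
finger_gap: 0.2
```

Run:
```python
from h import *
where()
q=camera("side")
cv2.imwrite("pics/s7.png",cv2.resize(q["image"][130:200,220:320],None,fx=7,fy=7,interpolation=cv2.INTER_CUBIC)[:,:,::-1])
```

```text
t20.12 TCPfix -57.49 32.77 z 71.95 rpy [3.141 0.    1.079] Ffix -2.03 -0.04 1.09 gap 0.2 j [-0.2   0.46  1.7  -0.    0.98  0.29]
```

View pics/s7.png

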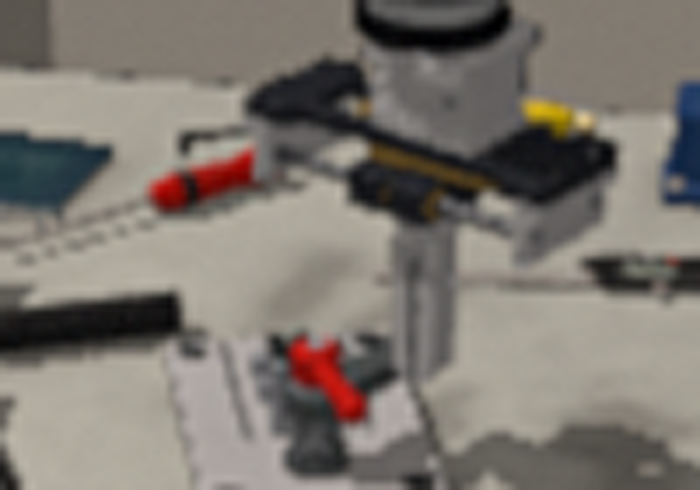

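Emit:
jog_arm --pt "-0.21 0.48 0 0 0 -5 0" --pt "-0.21 0.48 0 0 0 -5 0" --pt "-0.21 0.48 0 0 0 -5 0" --pt "-0.21 0.48 0 0 0 -5 0" --pt "-0.21 0.48 0 0 0 -5 0" --pt "-0.21 0.48 0 0 0 -5 0" --pt "-0.21 0.48 0 0 0 -5 0" --pt "-0.1 0.2 0 0 0 -2 0"

```text
clock: 21.18
eef_pos: [564.5, -95.1, 71.8]
eef_rot: [3.141, 0.0, 1.722]
wrist_force: [-1.7, 0.3, 1.4]
finger_gap: 0.5
```

Run:
```python
from h import *
where()
```

```text
t21.18 TCPfix -35.16 1.75 z 71.79 rpy [3.141 0.    1.722] Ffix -1.55 0.8 1.37 gap 0.5 j [-0.23  0.52  1.6   0.    1.02 -0.38]
```

Emit:
jog_arm --pt "-0.09 0.19 0 0 0 -2 0" --pt "-0.09 0.19 0 0 0 -2 0" --pt "-0.09 0.19 0 0 0 -2 0" --pt "-0.04 0.1 0 0 0 -1 0" --pt "-0.04 0.1 0 0 0 -1 0"

```text
clock: 21.8
eef_pos: [572.6, -96.8, 71.5]
eef_rot: [3.141, 0.0, 1.864]
wrist_force: [-0.8, -0.4, 2.9]
finger_gap: 0.2
```

Run:
```python
from h import *
where()
```

```text
t21.80 TCPfix -28.07 -2.51 z 71.52 rpy [3.141 0.    1.864] Ffix -0.84 -0.13 2.94 gap 0.2 j [-0.23  0.54  1.57 -0.    1.03 -0.52]
```

Straight push now (+x fixture = tool +y) in small steps until the stop is felt.

Emit:
jog_arm --pt "0 0.1 0 0 0 -1 0" --pt "0 0.1 0 0 0 -1 0" --pt "0 0.1 0 0 0 0 0"

```text
clock: 22.18
eef_pos: [575.4, -96.0, 71.5]
eef_rot: [-3.142, 0.0, 1.898]
wrist_force: [-1.0, -2.8, 2.6]
finger_gap: 0.7
```

Emit:
jog_arm --pt "0 0.1 0 0 0 0 0" --pt "0 0.05 0 0 0 0 0"

```text
clock: 22.42
eef_pos: [576.8, -95.4, 71.4]
eef_rot: [-3.141, -0.0, 1.898]
wrist_force: [-1.4, -1.4, 1.8]
finger_gap: 0.5
```

Emit:
jog_arm --pt "0 0.1 0 0 0 0 0" --pt "0 0.05 0 0 0 0 0"

```text
clock: 22.68
eef_pos: [577.9, -95.1, 71.3]
eef_rot: [-3.141, -0.0, 1.898]
wrist_force: [-3.1, -4.1, 2.5]
finger_gap: 0.3
```

Run:
```python
from h import *
where()
q=camera("side")
cv2.imwrite("pics/s8.png",cv2.resize(q["image"][130:200,220:320],None,fx=7,fy=7,interpolation=cv2.INTER_CUBIC)[:,:,::-1])
```

```text
t22.68 TCPfix -22.5 -2.56 z 71.29 rpy [-3.141 -0.     1.898] Ffix -4.29 -2.92 2.53 gap 0.3 j [-0.23  0.55  1.56 -0.    1.04 -0.55]
```

View pics/s8.png

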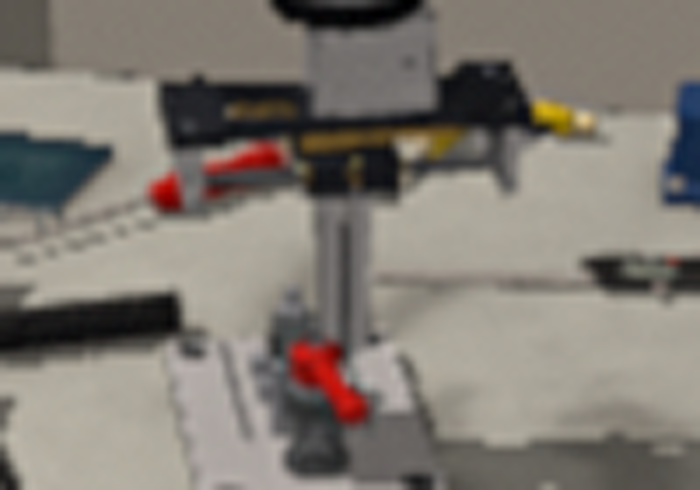

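Emit:
jog_arm --pt "0 0.1 0 0 0 0 0" --pt "0 0.05 0 0 0 0 0"

```text
clock: 22.98
eef_pos: [578.7, -94.9, 71.1]
eef_rot: [-3.139, -0.0, 1.898]
wrist_force: [-8.3, -7.0, 4.9]
finger_gap: 0.4
```

Emit:
jog_arm --pt "0 0.1 0 0 0 0 0" --pt "0 0.05 0 0 0 0 0"

```text
clock: 23.22
eef_pos: [579.4, -94.7, 70.9]
eef_rot: [-3.137, -0.001, 1.898]
wrist_force: [-14.2, -8.9, 6.5]
finger_gap: 0.4
```

Run:
```python
from h import *
where()
```

```text
t23.23 TCPfix -20.92 -2.75 z 70.91 rpy [-3.137e+00 -1.000e-03  1.898e+00] Ffix -16.32 -3.87 6.48 gap 0.4 j [-0.22  0.55  1.55 -0.    1.04 -0.55]
```

Emit:
jog_arm --pt "0 -0.6 0 0 0 0 0" --pt "0 -2.0 0 0 0 0 0" --pt "0 -2.0 -3 0 0 0 0" --pt "0 -4.0 -4 0 0 0 0" --pt "0 -5.0 0 0 0 0 0" --pt "0 -5.0 0 0 0 0 0" --pt "-4 -2.0 0 0 0 0 0" --pt "-5 0 0 0 0 0 0" --pt "-5 0 0 0 0 0 0" --pt "0 0 0 0 0 0 0"

```text
clock: 24.48
eef_pos: [431.2, -294.6, 140.9]
eef_rot: [3.141, -0.0, 1.895]
wrist_force: [0.5, 0.6, -0.4]
finger_gap: 0.4
```

Run:
```python
from ov import *
where();ov("ov9");need((-42,96,140),np.pi/2)
```

```text
t24.48 TCPfix -225.5 -144.4 z 140.85 rpy [ 3.141 -0.     1.895] Ffix 0.65 0.38 -0.37 gap 0.4 j [-0.67  0.33  1.7   0.    1.12 -0.99]
turn wz deg -0.08 then cm in tool(new yaw) [23.88 18.34  0.08]
```

View pics/ov9.png

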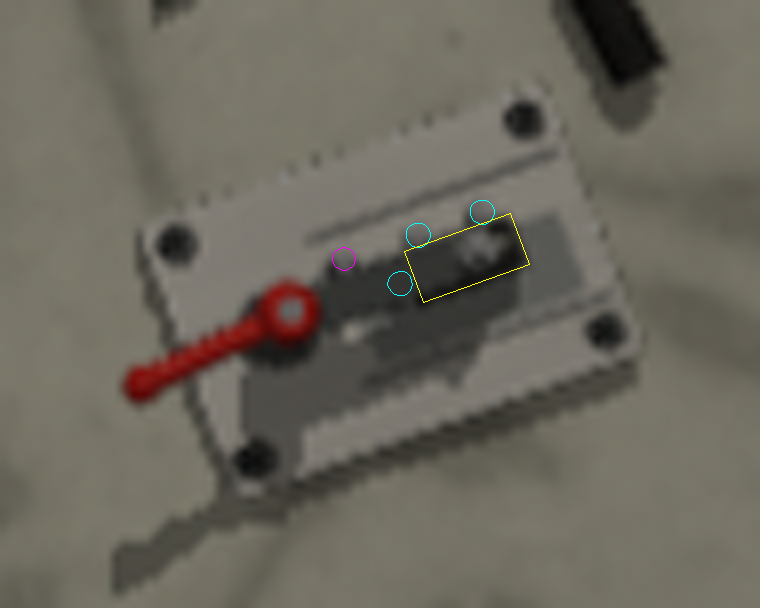

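Run:
```python
from ov import *
f=f0
p=camera("top")
S=lambda P:((proj(p,F(f,P))-[245,150]+.5)*8-.5).round(1)
for a in(0,.05,.1): print(a,S([(-80*np.sin(a),50-80*np.cos(a),74)]))
print(S([(64*np.cos(x),50+64*np.sin(x),80) for x in(1.745,1.68)]),S([(0,50,83)]))
```

```text
0 [[480.6 244.3]]
0.05 [[484. 254.]]
0.1 [[486.9 263.7]]
[[147.1 394.1]
 [142.  384.5]] [[291.  310.8]]
```

Emit:
jog_arm --pt "4 3 0 0 0 0 0" --pt "5 4 0 0 0 0 0" --pt "5 4 0 0 0 0 0" --pt "5 4 0 0 0 0 0" --pt "4.9 3.3 0 0 0 -5 0" --pt "0 0 2 0 0 0 0" --pt "0 0 2 0 0 0 0" --pt "0 0 1.4 0 0 0 0" --pt "0 0 0 0 0 0 0"

```text
clock: 25.7
eef_pos: [525.2, -11.5, 86.9]
eef_rot: [-3.14, -0.001, 1.985]
wrist_force: [0.5, -0.4, -0.3]
finger_gap: 0.4
```

Run:
```python
from h import *
where();need((-32,96,86),np.radians(96))
q=camera("side")
cv2.imwrite("pics/s10.png",cv2.resize(q["image"][130:200,220:320],None,fx=7,fy=7,interpolation=cv2.INTER_CUBIC)[:,:,::-1])
```

```text
t25.70 TCPfix -45.52 93.52 z 86.93 rpy [-3.140e+00 -1.000e-03  1.985e+00] Ffix 0.33 -0.5 -0.26 gap 0.4 j [-0.09  0.41  1.73  0.    1.01 -0.51]
turn wz deg -0.98 then cm in tool(new yaw) [0.11 1.37 0.09]
```

View pics/s10.png

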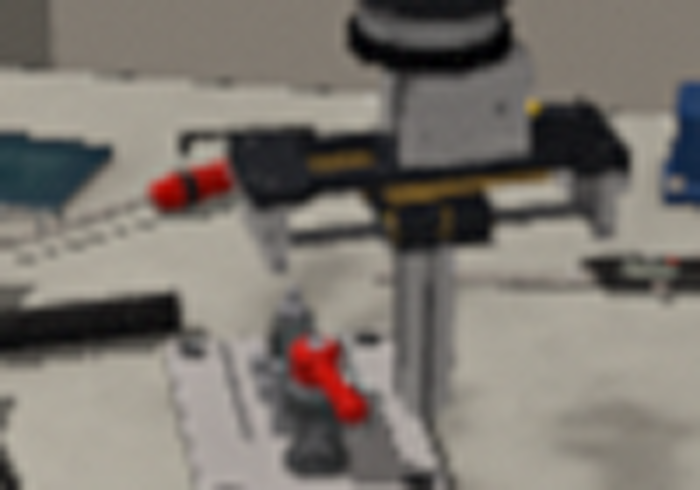

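Emit:
jog_arm --pt "0.1 0.9 0 0 0 0 0" --pt "0 0.6 0 0 0 0 0" --pt "0 0.4 0 0 0 0 0" --pt "0.14 0.44 0 0 0 5 0" --pt "0.14 0.44 0 0 0 5 0" --pt "0.14 0.44 0 0 0 5 0" --pt "0.14 0.44 0 0 0 5 0" --pt "0.14 0.44 0 0 0 5 0" --pt "0.14 0.44 0 0 0 5 0"

```text
clock: 26.88
eef_pos: [566.1, 10.5, 86.8]
eef_rot: [-3.139, -0.0, 1.459]
wrist_force: [-4.6, 3.1, -1.0]
finger_gap: 0.6
```

```bash
cat >> h.py <<'E'
def rel(f=f0):
    s=read_state();e=s["eef_pos"];d=e[:2]-F(f,[(0,50,0)])[0,:2];y=s["eef_rot"][2]
    print("yawrel",np.degrees(y-f[2]).round(1),"post->TCP in tool x,y:",(d@[np.cos(y),np.sin(y)]).round(1),(d@[np.sin(y),-np.cos(y)]).round(1),"F tool y",(s["wrist_force"][:2]@[np.sin(y),-np.cos(y)]).round(1))
E
python3 - <<'E'
from h import *
where();rel()
q=camera("side")
cv2.imwrite("pics/s11.png",cv2.resize(q["image"][130:200,220:320],None,fx=7,fy=7,interpolation=cv2.INTER_CUBIC)[:,:,::-1])
E
```

```text
t26.88 TCPfix 0.3 101.15 z 86.83 rpy [-3.139 -0.     1.459] Ffix -3.32 4.42 -1.0 gap 0.6 j [-0.05  0.49  1.61  0.    1.05  0.07]
yawrel 64.8 post->TCP in tool x,y: 46.4 -21.5 F tool y -4.9
```

View pics/s11.png

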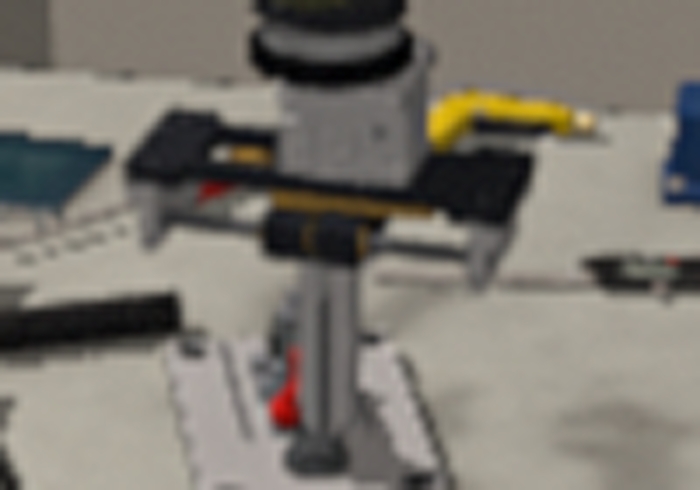

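Emit:
jog_arm --pt "0.18 0.42 0 0 0 5 0" --pt "0.18 0.42 0 0 0 5 0" --pt "0.18 0.42 0 0 0 5 0" --pt "0.18 0.42 0 0 0 5 0" --pt "0.18 0.42 0 0 0 5 0" --pt "0.18 0.42 0 0 0 5 0" --pt "0.18 0.42 0 0 0 5 0" --pt "0.18 0.42 0 0 0 5 0" --pt "0.18 0.42 0 0 0 5 0" --pt "0.18 0.42 0 0 0 5 0"

```text
clock: 28.18
eef_pos: [610.2, 5.9, 86.6]
eef_rot: [-3.14, 0.002, 0.587]
wrist_force: [-4.4, 2.7, -3.1]
finger_gap: 0.5
```

Run:
```python
from h import *
where();rel()
```

```text
t28.18 TCPfix 40.55 82.69 z 86.6 rpy [-3.14e+00  2.00e-03  5.87e-01] Ffix -3.26 3.96 -3.12 gap 0.5 j [-0.05  0.58  1.47  0.    1.1   0.93]
yawrel 14.9 post->TCP in tool x,y: 47.6 -21.2 F tool y -4.7
```

Emit:
jog_arm --pt "0.18 0.42 0 0 0 5 0" --pt "0.18 0.42 0 0 0 5 0" --pt "0.07 0.17 0 0 0 2 0" --pt "0.07 0.17 0 0 0 2 0"

```text
clock: 28.68
eef_pos: [620.6, -2.1, 87.0]
eef_rot: [-3.141, 0.001, 0.344]
wrist_force: [-3.9, 2.4, -3.0]
finger_gap: 0.4
```

Emit:
jog_arm --pt "0.07 0.17 0 0 0 2 0" --pt "0.03 0.09 0 0 0 1 0"

```text
clock: 28.92
eef_pos: [622.7, -4.4, 87.4]
eef_rot: [-3.141, 0.0, 0.291]
wrist_force: [-3.6, 2.9, -3.5]
finger_gap: 0.7
```

Run:
```python
from h import *
where();rel()
```

```text
t28.93 TCPfix 49.11 68.86 z 87.44 rpy [-3.141  0.     0.291] Ffix -2.48 3.91 -3.52 gap 0.7 j [-0.07  0.6   1.43  0.    1.11  1.21]
yawrel -2.1 post->TCP in tool x,y: 48.4 -20.6 F tool y -3.8
```

Now straight small pushes (tool +y) until the stop.

Emit:
jog_arm --pt "0 0.1 0 0 0 0 0" --pt "0 0.1 0 0 0 0 0"

```text
clock: 29.18
eef_pos: [623.5, -6.3, 87.6]
eef_rot: [3.142, -0.001, 0.293]
wrist_force: [-2.4, 4.4, -2.5]
finger_gap: 0.9
```

Emit:
jog_arm --pt "0 0.1 0 0 0 0 0" --pt "0 0.1 0 0 0 0 0"

```text
clock: 29.42
eef_pos: [624.1, -8.2, 87.6]
eef_rot: [3.142, -0.001, 0.292]
wrist_force: [-1.8, 5.1, -2.8]
finger_gap: 0.6
```

Emit:
jog_arm --pt "0 0.1 0 0 0 0 0" --pt "0 0.1 0 0 0 0 0"

```text
clock: 29.68
eef_pos: [624.5, -9.3, 87.6]
eef_rot: [-3.14, -0.001, 0.292]
wrist_force: [-2.4, 12.4, -1.6]
finger_gap: 0.5
```

Run:
```python
from h import *
where();rel()
```

```text
t29.68 TCPfix 49.27 63.72 z 87.58 rpy [-3.14e+00 -1.00e-03  2.92e-01] Ffix 1.74 12.55 -1.62 gap 0.5 j [-0.07  0.6   1.43  0.    1.11  1.2 ]
yawrel -2.0 post->TCP in tool x,y: 48.8 -15.4 F tool y -12.6
```

Emit:
jog_arm --pt "0 0.1 0 0 0 0 0" --pt "0 0.1 0 0 0 0 0" --pt "0 0 0 0 0 0 0"

```text
clock: 30.05
eef_pos: [624.8, -10.0, 87.5]
eef_rot: [-3.139, -0.0, 0.293]
wrist_force: [-3.4, 18.0, -1.2]
finger_gap: 0.2
```

Run:
```python
from h import *
where();rel()
```

```text
t30.05 TCPfix 49.31 62.91 z 87.47 rpy [-3.139 -0.     0.293] Ffix 2.56 18.15 -1.2 gap 0.2 j [-0.08  0.6   1.43  0.    1.11  1.2 ]
yawrel -2.0 post->TCP in tool x,y: 48.8 -14.6 F tool y -18.2
```

Emit:
jog_arm --pt "0 -0.6 0 0 0 0 0" --pt "0 -1.5 0 0 0 0 0" --pt "0 -1.5 -3 0 0 0 0" --pt "0 0 -5 0 0 0 0" --pt "-4 0 -2 0 0 0 0" --pt "-5 0 0 0 0 0 0" --pt "-6 0 0 0 0 0 0" --pt "-6 3 0 0 0 0 0" --pt "-6 5 0 0 0 0 0" --pt "-2 6 0 0 0 0 0" --pt "0 6 0 0 0 0 0" --pt "0 5 0 0 0 0 0" --pt "0 0 0 0 0 0 0"

```text
clock: 31.68
eef_pos: [421.1, -285.9, 187.2]
eef_rot: [3.141, 0.0, 0.289]
wrist_force: [0.2, 1.1, -0.8]
finger_gap: 0.5
```

Run:
```python
from ov import *
where();p=ov("ov12");f=f0
S=lambda P:((proj(p,F(f,P))-[245,150]+.5)*8-.5).round(1)
print("ball at tight",S([(64*np.cos(x),50+64*np.sin(x),75) for x in(-.055,0,.1)]),"spindle",S([(-80*np.sin(a),50-80*np.cos(a),69) for a in(0,.05)]))
q=camera("side")
cv2.imwrite("pics/s12.png",cv2.resize(q["image"][130:200,220:320],None,fx=7,fy=7,interpolation=cv2.INTER_CUBIC)[:,:,::-1])
cv2.imwrite("pics/t12.png",p["image"][:,:,::-1])
```

```text
t31.68 TCPfix -232.29 -132.88 z 187.22 rpy [3.141 0.    0.289] Ffix 0.53 0.97 -0.82 gap 0.5 j [-0.67  0.25  1.69 -0.    1.21  0.61]
ball at tight [[240.6 157.3]
 [232.1 160.1]
 [217.1 166.4]] spindle [[478.7 246.1]
 [482.1 255.7]]
```

View pics/ov12.png

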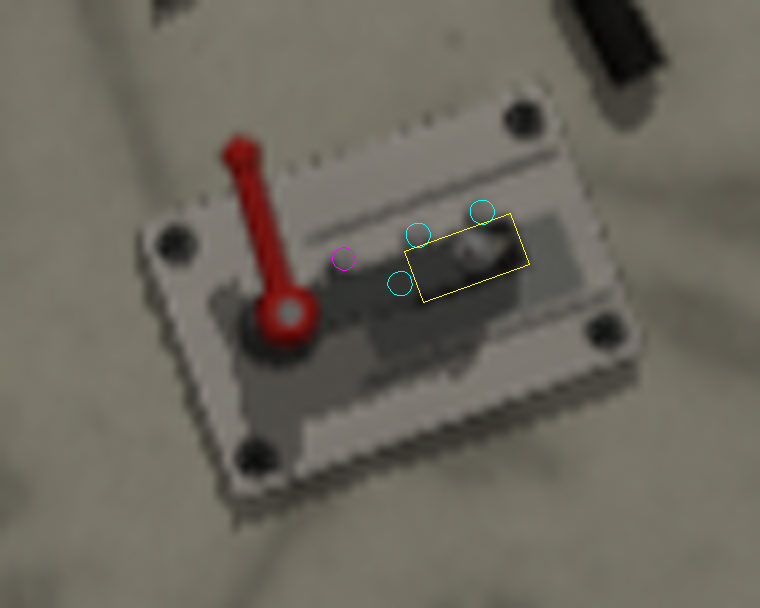

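View pics/s12.png

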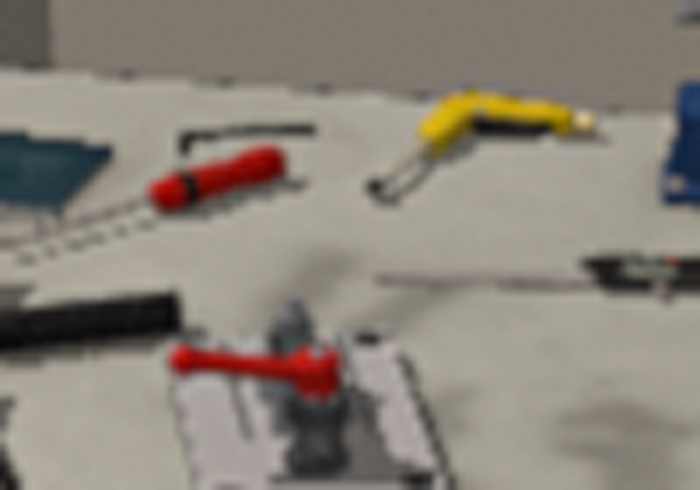

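View pics/t12.png

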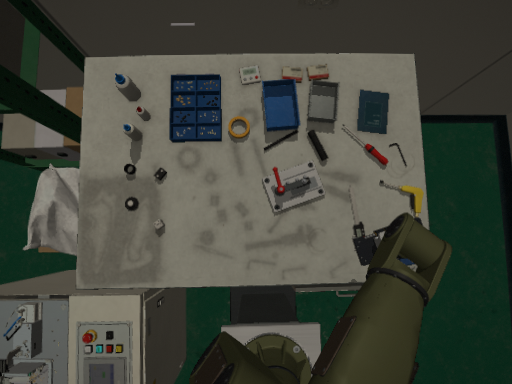

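The ball is at (240,155) in the crop, where the model puts the tight stop (240.6,157.3). The spindle is at about (480,245), against (478.7,246) predicted for strap angle 0. The segment still lies against the pins, the other items look undisturbed, and the gripper is high and clear, so I'm handing in.

Run:
```python
from cell import *
print(sign_off())
```

```text
the job is handed in; nothing more can be done
None
```

The die segment is clamped and the job is handed in at about 32 s of the 70 s allowed. `sign_off()` gives no verdict, so the results below are from my own checks.

**What I did**
- With closed fingertips I pushed the segment in +x until nearly home, then in +y onto the end pin. I then pushed it in +x onto the two side pins and gave a light re-touch in each direction.
- I swept the strap round until it met its stop pin, at about 16 N.
- I turned the lever clockwise until it met its stop, at about 18 N.
- The arm then backed off, clear of everything.

**What the last checks showed**
- **Segment:** before the strap went over, it measured about (0.6, −30.0) mm against a home of (0, −30). It was within about 0.02 rad of straight. After that the strap hid most of it, but what shows is still against the pins.
- **Strap:** its angle read about 0.01 rad in the top view, and its nose stayed within measurement error of the stop position after the lever was turned.
- **Lever:** the ball lay within about 1 mm of its expected tight position.
- **Other items:** those I could see looked unmoved. The caliper was partly hidden under the gripper in the last top view, but its exposed parts looked unmoved in the side view.

**What disagreed or was not checked**
- The +x contact came about 2.5 mm earlier than my finger model predicted. I put this down to finger thickness or calibration, because the picture showed the segment against the pins.
- The side camera was off by about 3 mm, both for the plate and for the finger.
- The pad's pressure on the segment was not measured directly; I infer it from the lever being at its stop.

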